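Sweep the used coffee capsules off the sideboard into the waste tub

TASK

Clear the guests' three used coffee capsules from the sideboard: with your fingertips sweep each along the table top and over the far edge, so that it drops into the empty waste tub on the housekeeping cart and not into the tub of clean stock beside it. Only push them: do not pinch, squeeze or pick up any, and leave the cup, the milk jug and the sugar bowl standing where they are.

Things in the scene. Friction and masses are not known exactly. Their poses are not given: they have to be found in the camera images.
- capsule0_center (a point): used coffee capsule of thin aluminium, 14 g, standing on its foil: a round flange 37 mm across and 2 mm thick at the bottom, above it a tapered body 30 mm across at the flange and 24 mm at the shoulder, 29 mm tall in all. It slides on the table when pushed low on the body and tips over the table's edge when its middle has passed it. The point is its centre, 14.5 mm above the table
- capsule1_center (a point): another such capsule, the same in every way
- capsule2_center (a point): another such capsule, the same in every way
- waste_tub: empty open-topped grey plastic tub on the cart, fixed during the work: 360 mm in x, 265 mm in y, 120 mm tall, walls and floor 5 mm. The origin is the centre of its underside; axes along the world's. Its rim is 50 mm below the table top and its near wall stands 25 mm or so underneath the table's far edge, so what falls off the edge in front of it (within 127 mm in y of its origin, less the capsule's radius) lands in it
- stock_tub: grey tub of the same size standing beside it on the cart, fixed, filled with clean soap cartons and small bottles; origin and axes as for the waste tub. It may stand on either side of the waste tub, their middles 280 mm apart
- edge_mid (a point): point on the far edge of the table top, at its upper surface. The edge is straight and runs along y to 750 mm either side; the table top is smooth wood, 30 mm thick, with nothing raised at the edge
- cup_center (a point): white coffee cup, 68 mm across and 60 mm tall with a handle (reaching about 60 mm from the middle); loose; stays where it is. The point is on its axis at half height, 30 mm above the table
- jug_center (a point): white milk jug, 66 mm across and 66 mm tall with a handle (reaching 56 mm from the middle); loose; stays where it is. The point is on its axis at half height, 33 mm above the table
- bowl_center (a point): white sugar bowl, 76 mm across the rim and 45 mm tall; loose; stays where it is. The point is on its axis, 22 mm above the table

How it is judged:
By the outcome, as a careful person would: the job done as asked, in the order asked, and still so for the second after the job is handed in, with the robot touching nothing.
It also fails if it takes over 51 s, if anything falls off the work surface, if the arm or the gripper's body presses on something with over 40 N, if the wrist force passes 120 N, or if a joint passes its speed limit or range.

ROBOT

A 6-joint arm with a two-finger parallel gripper is mounted at the origin on the work surface. World frame = base frame: x ahead of the robot, y to its left, z up, the work surface at z = 0. Lengths are in m, angles in rad, forces in N, time in s.
With the tool pointing down it reaches from about 0.25 to 0.775 m from the base axis. Payload 4 kg.
Tool frame: the origin (TCP) lies midway between the tips of the shut fingers; the grasp point (between the pads) lies 19 mm behind it; z points along the fingers, y is the line along which they close (so a half turn about z gives the same grasp; the last joint's range is limited). The gripper opens to 94 mm and grips with 3 to 60 N. Pads are 16 mm wide; open, the fingers measure 119 mm over their backs; the gripper's body (75 mm by 177 mm) begins 78 mm behind the grasp point.
Start: joints at [1.201, 0.087, 1.371, -0, 1.684, -0.103], TCP at [0.145, 0.531, 0.206] pointing down, gripper open.
Joint ranges: [-3.1, 3.1], [-0.76, 2.03], [0.27, 2.55], [-1.08, 4.22], [0.17, 2.65], [-2.57, 2.57]. Speed limits (rad/s): [2.79, 2.79, 3.14, 3.14, 3.14, 3.14].

INTERFACE

Orientations are given as [roll, pitch, yaw] about the fixed x, y, z axes, in that order (R = Rz(yaw) Ry(pitch) Rx(roll)).
In Python, from bench import get_obs, snapshot, close_job gives the robot as it stands. The module is installed in compiled form; this text tells all that it offers.
- The arm moves only by the tool drive_tool, never from a script. Its argument "commands" is a list of rows, each a list of 6 numbers: the shift along the tool's x, y, z in units of 0.04 m (1.0 is 0.04 m), then the turn, a rotation vector about the tool's x, y, z in units of 0.1 rad (1.0 is 0.1 rad). In form: [[dx, dy, dz, wx, wy, wz], ...]. A call has 1 to 20 rows; each row shifts and turns the commanded pose from where the row before left it, along the tool's axes as they then stand; what a row does not reach is not made up. A row lasts 1/8 s, in which the tool goes at most 62.5 mm and 10.7 degrees, less where a joint would pass 70% of its speed; a pose out of reach is approached as far as the arm can. A call with a number of a shift or a turn outside -1 to 1 is refused whole. A call with a gripper value outside its range is refused whole. "gripper" is the closure, from 0 (fully open) to 1 (shut), set as the call begins (left out, the last holds). The fingers move at their own pace and stop on an object; the grip force is fixed at half the most. Time passes only in rows, so rows that do not move let the fingers close. It gives the time, the measured TCP pose, the force, the opening and the grip force at its end, in the units of the state.
- get_obs(): the state, without advancing time (a new reading comes with each control period).
- snapshot(name): name is "side" or "top" or "wrist"; returns a dict with "image" (420x560x3 uint8, blue, green, red), "range_z" (420x560 float32, m along the optical axis (not along the pixel's ray), 0 where there is no reading), "fx", "fy", "cx", "cy" (pixels), "rvec" (rotation vector, rad) and "tvec" (3), from world to camera coordinates, as OpenCV has them. Camera axes: x right, y down, z forward; pixel columns grow to the right and rows downward; lengths in m; the calibration is good to about 2 mm. A picture is of the moment at which its call begins.
- close_job(): hands the job in; it is judged then, once.
The state is a dict: "time": time; "joint_positions": joint angles; "qvel": joint speeds; "joint_torque": joint torques, N m; "tool_pos": TCP position; "ee_rot": TCP orientation; "wrist_force": force on the tool from outside, world axes, zero at the start; "wrist_torque": the same for the moment, N m; "width": finger opening in m; "finger_force": force on a finger pad.
Only numpy, scipy, OpenCV 4.12 (cv2) and the standard library are available. Lean on these libraries where they do the work, as an engineer would, in place of code of your own. Each camera call takes 0.05 s, during which the arm holds its last target. There are 200 camera calls.

## Working session

There is one attempt and no reset: what is moved stays moved. The work goes in short steps, Python scripts to look and compute and a tool call to move; the robot and the scene stay as the last step left them, time stands still between calls to the robot, and variables do not carry over. Pictures are saved under pics/ and viewed, at most 10 in all, crops included, and the job is handed in when it is done.

Besides the shell and the picture viewer there is one more tool, called after "Emit:" as name(argument=value, ...), one argument or row to a line, values as JSON. drive_tool: Moves the arm, as the interface text tells. Its arguments: {"type":"object","properties":{"commands":{"type":"array"},"gripper":{"type":"number"}},"required":["commands"]}

```bash
mkdir -p pics
cat > h.py <<'E'
import numpy as np, cv2
from bench import get_obs, snapshot
def cam(s):
    K=np.array([[s["fx"],0,s["cx"]],[0,s["fy"],s["cy"]],[0,0,1.]])
    R=cv2.Rodrigues(np.array(s["rvec"],float))[0]; t=np.array(s["tvec"],float).ravel()
    return K,R,t
def plane(s,u,v,z):
    K,R,t=cam(s); d=R.T@np.linalg.inv(K)@np.array([u,v,1.]); c=-R.T@t
    return c+d*(z-c[2])/d[2]
def cloud(s):
    K,R,t=cam(s); Z=s["range_z"]; v,u=np.mgrid[:Z.shape[0],:Z.shape[1]]
    P=np.stack([(u-K[0,2])/K[0,0]*Z,(v-K[1,2])/K[1,1]*Z,Z],-1)-t
    return P@R
E
python3 - <<'E'
from h import *
import pickle
o=get_obs(); print(o["time"],o["tool_pos"],o["ee_rot"],o["width"])
for n in("top","side"):
    s=snapshot(n); pickle.dump(s,open(n+".pkl","wb")); cv2.imwrite(f"pics/{n}1.png",s["image"])
    K,R,t=cam(s); print(n,-R.T@t,R[2],K[0,0])
E
```

```text
0.0 [0.14481832 0.53004408 0.20435783] [-3.13951290e+00 -2.11209333e-04  2.87480052e+00] 0.09423291588175033
top [0.44528651 0.00461786 0.92958799] [ 0.1926415   0.00679009 -0.98124571] 482.3538083535233
side [ 0.4791859  -0.8651516   0.45650996] [ 0.13392022  0.86805984 -0.47805595] 446.33762845129223
```

View pics/top1.png

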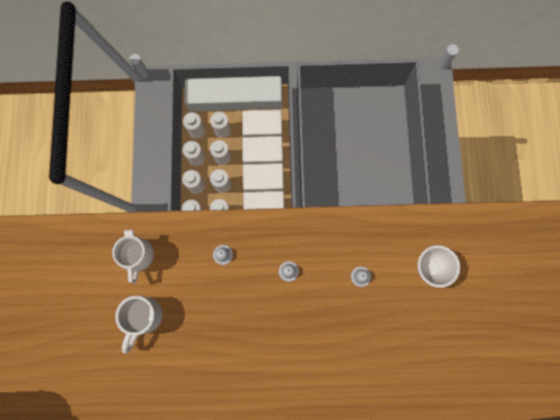

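View pics/side1.png

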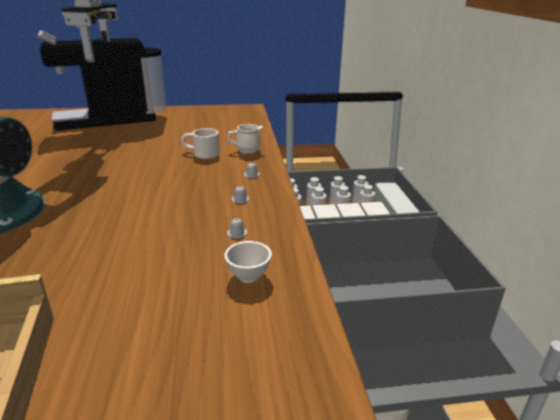

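The top view (up = +x, left = +y) shows the capsules at about (223,255), (289,271) and (361,276). The bowl is at (439,267), and the jug and cup are at (132,253) and (138,315). The table edge is at row ~208. The stock tub is left (cols 180–290) and the empty waste tub right (300–420). The side view agrees.

Run:
```python
from h import *
import pickle
s=pickle.load(open("top.pkl","rb")); P=cloud(s)
print("table z",np.median(P[330:400,200:400,2]))
for n,(u,v,r,zt) in dict(c0=(223,255,13,.029),c1=(289,271,13,.029),c2=(361,276,13,.029),bowl=(439,267,26,.045),jug=(132,253,28,.066),cup=(138,315,32,.06)).items():
    B=P[v-r:v+r+1,u-r:u+r+1].reshape(-1,3); 
    T=B[B[:,2]>zt-.008]; H=B[(B[:,2]>.006)]
    c,rad=cv2.minEnclosingCircle(T[:,:2].astype(np.float32))
    print(n,"top n",len(T),"circ",np.round(c,4),round(rad,4),"maxz",B[:,2].max().round(4),"box",H.min(0).round(3),H.max(0).round(3))
# edge
for u in (150,220,320,400,480,540):
    col=P[:,u]; k=np.where(np.abs(col[:,2])<.006)[0].min(); print("edge",u,k,col[k].round(4),plane(s,u,k-.5,0).round(4))
# rim z=-0.05
m=(np.abs(P[...,2]+.05)<.008); 
R=P[m]; print("rim",R.min(0),R.max(0))
h,e=np.histogram(R[:,1],bins=np.arange(-.5,.6,.01)); print([(round(a,2),int(b)) for a,b in zip(e,h) if b>15])
# side view check: capsule top knob centre
s2=pickle.load(open("side.pkl","rb")); P2=cloud(s2)
for u,v in((251,171),(240,195),(237,229)):
    B=P2[v-14:v+15,u-14:u+15].reshape(-1,3); H=B[(B[:,2]>.008)&(B[:,2]<.035)]; print("side",H.mean(0).round(4),H.min(0).round(3),H.max(0).round(3))
```

```text
table z -0.0001713284756930371
c0 top n 128 circ [0.5027 0.0697] 0.0869 maxz 0.9296 box [0.445 0.005 0.006] [0.564 0.143 0.93 ]
c1 top n 133 circ [0.4859 0.0049] 0.0407 maxz 0.9296 box [ 0.445 -0.01   0.006] [0.527 0.017 0.93 ]
c2 top n 131 circ [ 0.4744 -0.0704] 0.0806 maxz 0.9296 box [ 0.445 -0.145  0.007] [0.514 0.005 0.93 ]
bowl top n 392 circ [ 0.4836 -0.1511] 0.1605 maxz 0.9296 box [ 0.445 -0.308  0.006] [0.55  0.005 0.93 ]
jug top n 350 circ [0.5027 0.1618] 0.1674 maxz 0.9296 box [0.445 0.005 0.006] [0.593 0.322 0.93 ]
cup top n 391 circ [0.4418 0.1581] 0.1537 maxz 0.9296 box [0.383 0.005 0.006] [0.498 0.312 0.93 ]
edge 150 212 [ 0.6385  0.2727 -0.0014] [0.6392 0.2723 0.    ]
edge 220 210 [ 6.383e-01  1.342e-01 -4.000e-04] [0.6392 0.1341 0.    ]
edge 320 207 [ 0.6384 -0.0628  0.0007] [ 0.6395 -0.0629  0.    ]
edge 400 205 [ 0.6376 -0.2196  0.0017] [ 0.639  -0.2201  0.    ]
edge 480 202 [ 0.6398 -0.3777 -0.0017] [ 0.6404 -0.3771  0.    ]
edge 540 201 [ 0.6376 -0.4932  0.0019] [ 0.639  -0.4944  0.    ]
rim [ 0.65017588 -0.29578431 -0.05799914] [ 1.01863112  0.39021614 -0.0422120
[... 627 characters left out ...]
np.float64(0.07), 19), (np.float64(0.08), 18), (np.float64(0.09), 18), (np.float64(0.1), 20), (np.float64(0.12), 17), (np.float64(0.13), 47), (np.float64(0.14), 126), (np.float64(0.15), 111), (np.float64(0.16), 20), (np.float64(0.17), 16), (np.float64(0.18), 22), (np.float64(0.19), 41), (np.float64(0.2), 140), (np.float64(0.21), 106), (np.float64(0.22), 17), (np.float64(0.23), 19), (np.float64(0.24), 450), (np.float64(0.25), 28), (np.float64(0.37), 70), (np.float64(0.38), 25)]
side [0.5512 0.1207 0.0193] [0.539 0.113 0.008] [0.564 0.133 0.03 ]
side [ 0.516  -0.0051  0.0193] [ 0.503 -0.013  0.008] [0.529 0.008 0.03 ]
side [ 0.5021 -0.1421  0.0198] [ 0.489 -0.15   0.008] [ 0.515 -0.127  0.031]
```

Run:
```python
from h import *
import pickle
s=pickle.load(open("top.pkl","rb")); P=cloud(s); P[s["range_z"]<=0]=9
for n,(u,v,r,zt) in dict(c0=(223,255,13,.029),c1=(289,271,13,.029),c2=(361,276,13,.029),bowl=(439,267,26,.045),jug=(132,253,28,.066),cup=(138,315,32,.06)).items():
    B=P[v-r:v+r+1,u-r:u+r+1].reshape(-1,3); B=B[B[:,2]<.2] 
    T=B[B[:,2]>zt-.006]; H=B[(B[:,2]>.006)]
    c,rad=cv2.minEnclosingCircle(T[:,:2].astype(np.float32))
    print(n,"top n",len(T),"circ",np.round(c,4),round(rad,4),"maxz",B[:,2].max().round(4),"box",H.min(0).round(3),H.max(0).round(3))
m=(np.abs(P[...,2]+.05)<.006)&(P[...,0]>.7)&(P[...,0]<.95)&(P[...,1]<0); Y=P[m][:,1]
print(np.unique(Y.round(3),return_counts=True))
```

```text
c0 top n 110 circ [0.5499 0.1285] 0.0121 maxz 0.0322 box [0.537 0.114 0.006] [0.564 0.143 0.032]
c1 top n 118 circ [0.5147 0.0031] 0.012 maxz 0.0318 box [ 0.501 -0.01   0.006] [0.527 0.017 0.032]
c2 top n 111 circ [ 0.5007 -0.1339] 0.0115 maxz 0.0338 box [ 0.488 -0.145  0.007] [ 0.514 -0.121  0.034]
bowl top n 348 circ [ 0.5134 -0.271 ] 0.0381 maxz 0.0486 box [ 0.477 -0.308  0.006] [ 0.55  -0.233  0.049]
jug top n 287 circ [0.5501 0.2925] 0.0428 maxz 0.0698 box [0.501 0.258 0.006] [0.593 0.322 0.07 ]
cup top n 330 circ [0.432  0.2805] 0.0421 maxz 0.0646 box [0.383 0.244 0.006] [0.498 0.312 0.065]
(array([-0.296, -0.295, -0.294, -0.293, -0.292, -0.291, -0.29 , -0.289,
       -0.288, -0.035, -0.034, -0.033, -0.032, -0.031, -0.03 , -0.015,
       -0.014, -0.013, -0.012, -0.011, -0.01 ]), array([ 1,  4, 35, 47, 48, 61, 81, 41,  1,  9, 52, 50, 51, 52, 55, 12, 48,
       53, 52, 52, 45]))
```

Emit:
drive_tool(
  commands=[
    [0,0,0,0,0,-0.9],
    [0,0,0,0,0,-0.9],
    [0,0,0,0,0,-0.87],
    [-0.45,-0.97,0,0,0,0],
    [-0.45,-0.97,0,0,0,0],
    [-0.45,-0.97,0,0,0,0],
    [-0.45,-0.97,0,0,0,0],
    [-0.45,-0.97,0,0,0,0],
    [-0.45,-0.97,0,0,0,0],
    [-0.45,-0.97,0,0,0,0],
    [-0.45,-0.97,0,0,0,0],
    [-0.45,-0.97,0,0,0,0],
    [-0.45,-0.97,0,0,0,0],
    [-0.45,-0.97,0,0,0,0],
    [-0.45,-0.97,0,0,0,0],
    [-0.45,-0.97,0,0,0,0],
    [-0.45,-0.97,0,0,0,0],
    [-0.45,-0.97,0,0,0,0],
    [-0.45,-0.97,0,0,0,0],
    [0,0,0,0,0,0],
  ],
  gripper=0.787,
)

```text
time: 2.6
tool_pos: [0.4333, -0.0921, 0.2044]
ee_rot: [3.141, -0.002, 3.138]
wrist_force: [-0.7, 0.7, -0.2]
width: 0.0196
finger_force: 0.0
```

Emit:
drive_tool(
  commands=[
    [0,-0.52,0.8,0,0,0],
    [0,-0.53,0.8,0,0,0],
    [0,0,0.8,0,0,0],
    [0,0,0.8,0,0,0],
    [0,0,0.8,0,0,0],
    [0,0,0.5,0,0,0],
    [0,0,0.2,0,0,0],
    [0,0,0.15,0,0,0],
    [0,0,0,0,0,0],
  ],
)

```text
time: 3.72
tool_pos: [0.4334, -0.132, 0.0118]
ee_rot: [-3.142, 0.001, -3.141]
wrist_force: [0.6, -0.3, -0.1]
width: 0.0198
finger_force: 0.0
```

Run:
```python
from h import *
s=snapshot("side"); cv2.imwrite("pics/side2.png",cv2.resize(s["image"][100:310,130:410],None,fx=2.5,fy=2.5))
```

```text
(no output)
```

View pics/side2.png

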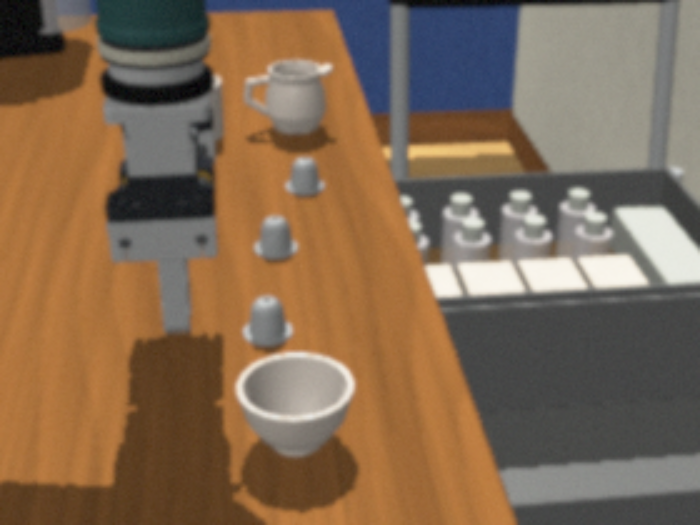

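The crop shows the fingers at (175,330), behind the near capsule at (267,325), low and in line with it. The bowl is clear.

Emit:
drive_tool(
  commands=[
    [0,0,0.1,0,0,0],
    [-0.5,0,0,0,0,0],
    [-0.4,0,0,0,0,0],
    [-0.3,0,0,0,0,0],
    [-0.3,0,0,0,0,0],
    [-0.35,0,0,0,0,0],
    [-0.35,0,0,0,0,0],
    [-0.35,0,0,0,0,0],
    [-0.35,0,0,0,0,0],
    [0,0,0,0,0,0],
  ],
)

```text
time: 5.03
tool_pos: [0.5502, -0.1322, 0.0075]
ee_rot: [-3.142, 0.0, -3.141]
wrist_force: [-0.1, 0.6, -0.8]
width: 0.0201
finger_force: 0.0
```

Run:
```python
from h import *
s=snapshot("side"); cv2.imwrite("pics/side3.png",cv2.resize(s["image"][100:310,130:410],None,fx=2.5,fy=2.5))
```

```text
(no output)
```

View pics/side3.png

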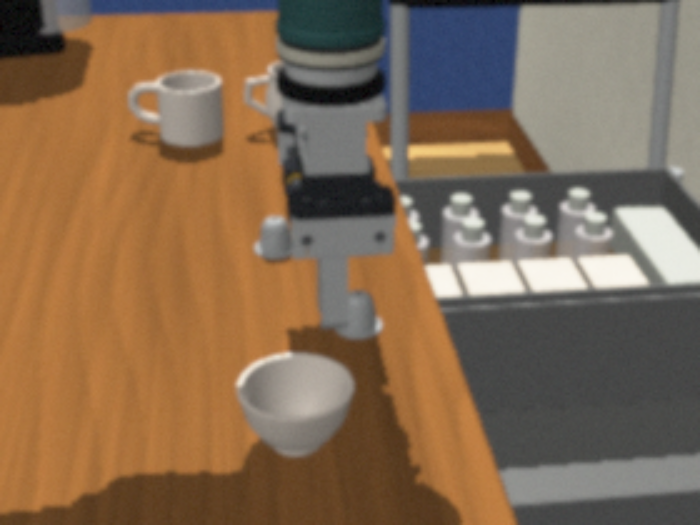

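Capsule is upright in the cradle at (358,315), and is moving straight toward the edge.

Emit:
drive_tool(
  commands=[
    [-0.35,0,0,0,0,0],
    [-0.35,0,0,0,0,0],
    [-0.35,0,0,0,0,0],
    [-0.35,0,0,0,0,0],
    [-0.35,0,0,0,0,0],
    [-0.35,0,0,0,0,0],
    [-0.3,0,0,0,0,0],
    [0,0,0,0,0,0],
    [0,0,0,0,0,0],
    [0,0,-0.8,0,0,0],
    [0,0,-0.9,0,0,0],
    [0,0,-0.8,0,0,0],
    [0,0,0,0,0,0],
  ],
)

```text
time: 6.7
tool_pos: [0.6468, -0.1328, 0.1114]
ee_rot: [-3.14, 0.007, -3.142]
wrist_force: [-0.3, 1.4, 0.4]
width: 0.0202
finger_force: 0.0
```

Emit:
drive_tool(
  commands=[
    [0,0,0,0,0,0.98],
    [0,0,0,0,0,0.98],
    [0,0,0,0,0,0.98],
    [0,0,0,0,0,0.98],
    [0,0,0,0,0,0.98],
    [0,0,0,0,0,0.98],
    [0,0,0,0,0,0.98],
    [0,0,0,0,0,0.98],
    [0,0,0,0,0,0.98],
    [0,0,0,0,0,0.98],
    [0,0,0,0,0,0.98],
    [0,0,0,0,0,0.98],
    [0,0,0,0,0,0.98],
    [0,0,0,0,0,0.98],
    [0,0,0,0,0,0.98],
    [0,0,0,0,0,0.98],
    [0,0,0,0,0,0],
  ],
)

```text
time: 8.82
tool_pos: [0.6439, -0.1319, 0.1051]
ee_rot: [-3.138, -0.001, 1.575]
wrist_force: [-0.7, -0.3, -0.6]
width: 0.0201
finger_force: 0.0
```

Run:
```python
from h import *
a=snapshot("side")["image"]; s=snapshot("top"); cv2.imwrite("pics/m4.png",cv2.resize(np.hstack([a,s["image"]]),(800,300),interpolation=cv2.INTER_AREA)); print(get_obs()["joint_positions"])
```

```text
[-2.88219980e-01  3.63363532e-01  1.23768558e+00  6.05054719e-05
  1.54301507e+00 -2.92609029e-01]
```

View pics/m4.png

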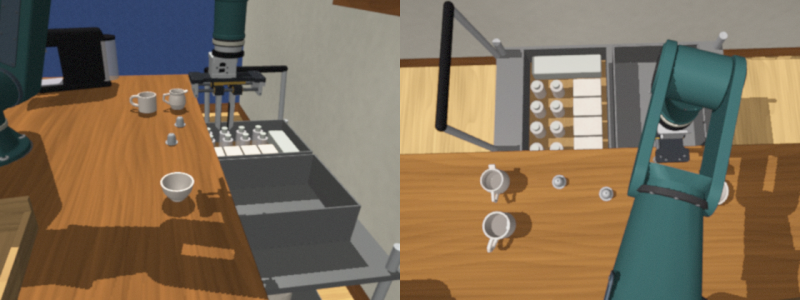

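The picture shows c2 gone from the table and the others standing untouched: capsules at (168,140) and (179,122) in the side half. I go to c0 next.

Emit:
drive_tool(
  commands=[
    [0.97,-0.29,0,0,0,0],
    [0.97,-0.29,0,0,0,0],
    [0.97,-0.29,0,0,0,0],
    [0.97,-0.29,0,0,0,0],
    [0.97,-0.29,0,0,0,0],
    [0.97,-0.29,0,0,0,0],
    [0.97,-0.29,0,0,0,0],
    [0.97,-0.29,0,0,0,0],
    [0,0,0.9,0,0,0],
    [0,0,0.9,0,0,0],
    [0,0,0.5,0,0,0],
    [0,0,0,0,0,0],
  ],
)

```text
time: 10.42
tool_pos: [0.5493, 0.1776, 0.0129]
ee_rot: [-3.136, 0.001, 1.575]
wrist_force: [-0.4, -1.5, -0.4]
width: 0.02
finger_force: 0.0
```

Emit:
drive_tool(
  commands=[
    [0,0,0.13,0,0,0],
    [-0.35,0,0,0,0,0],
    [-0.35,0,0,0,0,0],
    [-0.35,0.09,0,0,0,0],
    [-0.35,0.09,0,0,0,0],
    [-0.35,0.09,0,0,0,0],
    [-0.35,0.09,0,0,0,0],
    [-0.35,0.09,0,0,0,0],
    [-0.35,0.09,0,0,0,0],
    [-0.35,0.06,0,0,0,0],
    [0,0,0,0,0,0],
  ],
)

```text
time: 11.8
tool_pos: [0.5759, 0.0508, 0.0101]
ee_rot: [-3.141, 0.0, 1.572]
wrist_force: [-0.5, 0.4, -0.0]
width: 0.0197
finger_force: 0.0
```

Run:
```python
from h import *
s=snapshot("side"); cv2.imwrite("pics/side5.png",cv2.resize(s["image"][100:310,130:410],None,fx=2.5,fy=2.5))
```

```text
(no output)
```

View pics/side5.png

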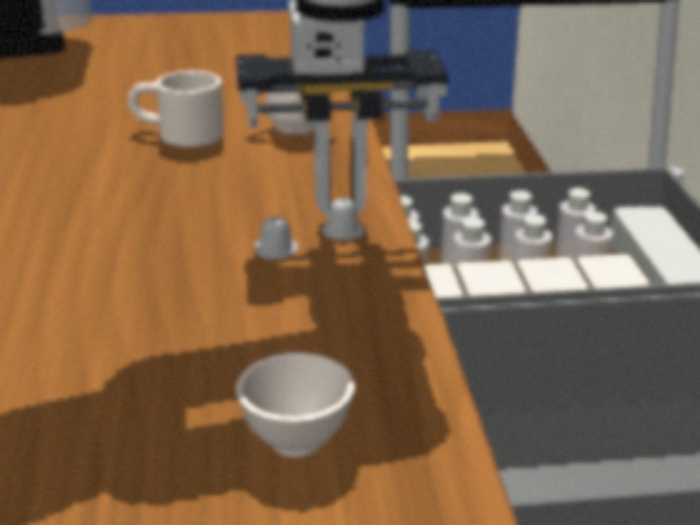

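Capsule sits between the fingertips at (342,220), clear of c1 at (275,238). I continue the sweep, then back off and lift.

Emit:
drive_tool(
  commands=[
    [-0.35,0,0.05,0,0,0],
    [-0.4,0,0,0,0,0],
    [-0.4,0,0,0,0,0],
    [-0.4,0,0,0,0,0],
    [-0.4,0,0,0,0,0],
    [-0.4,0,0,0,0,0],
    [-0.4,0,0,0,0,0],
    [-0.4,0,0,0,0,0],
    [-0.4,0,0,0,0,0],
    [-0.4,0,0,0,0,0],
    [-0.4,0,0,0,0,0],
    [-0.4,0,0,0,0,0],
    [-0.25,0,0,0,0,0],
    [-0.15,0,0,0,0,0],
    [0,0,0,0,0,0],
    [0.5,0,0,0,0,0],
    [0.7,0,-0.2,0,0,0],
    [0,0,-0.9,0,0,0],
    [0,0,-0.9,0,0,0],
    [0,0,0,0,0,0],
  ],
)

```text
time: 14.35
tool_pos: [0.5787, -0.1046, 0.0922]
ee_rot: [3.134, 0.001, 1.576]
wrist_force: [0.4, 0.1, -0.3]
width: 0.02
finger_force: 0.0
```

Emit:
drive_tool(
  commands=[
    [0.8,-0.32,0,0,0,0],
    [0.8,-0.32,0,0,0,0],
    [0.8,-0.32,0,0,0,0],
    [0.8,-0.32,0,0,0,0],
    [0.8,-0.32,0,0,0,0],
    [0,0,0.9,0,0,0],
    [0,0,0.7,0,0,0],
    [0,0,0.3,0,0,0],
    [0,0,0,0,0,0],
  ],
)

```text
time: 15.48
tool_pos: [0.5105, 0.0543, 0.0108]
ee_rot: [-3.138, -0.0, 1.574]
wrist_force: [-0.4, -0.3, 0.7]
width: 0.0204
finger_force: 0.0
```

Run:
```python
from h import *
s=snapshot("side"); cv2.imwrite("pics/side6.png",cv2.resize(s["image"][100:310,130:410],None,fx=2.5,fy=2.5))
P=cloud(s); m=(P[...,2]>.008)&(P[...,2]<.035)&(P[...,0]>.54)&(P[...,0]<.63)&(P[...,1]<-.1)&(P[...,1]>-.23)&(s["range_z"]>0)
Q=P[m]; print(len(Q),Q.min(0).round(3),Q.max(0).round(3))
```

```text
185 [ 0.565 -0.188  0.008] [ 0.59  -0.166  0.03 ]
```

View pics/side6.png

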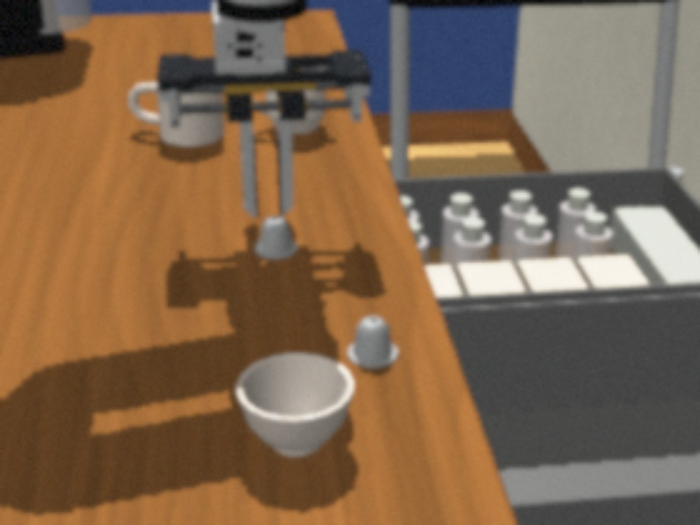

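c0 stands at (373,343), about (0.578, -0.175). The fingers are lined up behind c1 at (275,238).

Emit:
drive_tool(
  commands=[
    [0,0.1,0.08,0,0,0],
    [-0.3,0,0,0,0,0],
    [-0.3,0,0,0,0,0],
    [-0.3,0,0,0,0,0],
    [-0.35,0,0,0,0,0],
    [-0.35,0,0,0,0,0],
    [-0.35,0,0,0,0,0],
    [-0.35,0,0,0,0,0],
    [-0.35,0,0,0,0,0],
    [-0.35,0,0,0,0,0],
    [-0.25,0,0,0,0,0],
    [-0.15,0,0,0,0,0],
    [0,0,0,0,0,0],
    [0.5,0,0,0,0,0],
    [0.5,0,-0.2,0,0,0],
    [0,0,-0.9,0,0,0],
    [0,0,-0.9,0,0,0],
    [0,-0.9,0,0,0,0],
    [0,-0.9,0,0,0,0],
    [0,0,0,0,0,0],
  ],
)

```text
time: 18.02
tool_pos: [0.4422, -0.0406, 0.0888]
ee_rot: [-3.141, -0.001, 1.575]
wrist_force: [-0.7, -0.3, 0.5]
width: 0.0202
finger_force: 0.0
```

Emit:
drive_tool(
  commands=[
    [0,0,0,0,0,-0.98],
    [0,0,0,0,0,-0.98],
    [0,0,0,0,0,-0.98],
    [0,0,0,0,0,-0.98],
    [0,0,0,0,0,-0.98],
    [0,0,0,0,0,-0.98],
    [0,0,0,0,0,-0.98],
    [0,0,0,0,0,-0.98],
    [0,0,0,0,0,-0.98],
    [0,0,0,0,0,-0.98],
    [0,0,0,0,0,-0.98],
    [0,0,0,0,0,-0.98],
    [0,0,0,0,0,-0.98],
    [0,0,0,0,0,-0.98],
    [0,0,0,0,0,-0.98],
    [0,0,0,0,0,-0.98],
    [0,0,0,0,0,0],
  ],
)

```text
time: 20.15
tool_pos: [0.4448, -0.0415, 0.089]
ee_rot: [3.141, 0.0, -3.142]
wrist_force: [-0.1, 0.7, 0.3]
width: 0.0203
finger_force: 0.0
```

Run:
```python
from h import *
s=snapshot("side"); t=snapshot("top")
cv2.imwrite("pics/m7.png",cv2.resize(np.hstack([s["image"],t["image"]]),(800,300),interpolation=cv2.INTER_AREA))
P=cloud(s); P[s["range_z"]<=0]=9
for a in((.54,.63,-.23,-.14),(.48,.55,-.14,-.04)):
    m=(P[...,2]>.008)&(P[...,2]<.035)&(P[...,0]>a[0])&(P[...,0]<a[1])&(P[...,1]<a[3])&(P[...,1]>a[2])
    Q=P[m]; print(len(Q),Q.min(0).round(3),Q.max(0).round(3))
```

```text
181 [ 0.564 -0.188  0.009] [ 0.591 -0.166  0.03 ]
163 [ 0.506 -0.117  0.008] [ 0.531 -0.094  0.03 ]
```

View pics/m7.png

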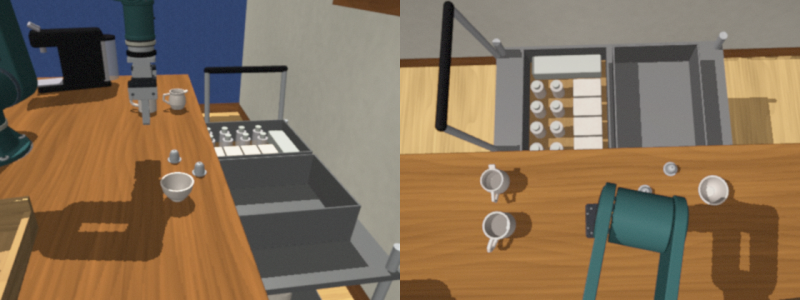

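c1 stands at about (0.518, -0.102) and c0 at (0.578, -0.173). c2 isn't in view; the edge hides the near strip of the tub, so I'll check with the wrist camera.

Emit:
drive_tool(
  commands=[
    [0,-0.76,0.5,0,0,0],
    [0,-0.76,0.5,0,0,0],
    [0,0,0.6,0,0,0],
    [0,0,0.35,0,0,0],
    [0,0,0.05,0,0,0],
    [-0.4,0,0,0,0,0],
    [-0.35,0,0,0,0,0],
    [-0.35,0,0,0,0,0],
    [-0.35,0,0,0,0,0],
    [-0.35,0,0,0,0,0],
    [-0.35,0,0,0,0,0],
    [-0.35,0,0,0,0,0],
    [0,0,0,0,0,0],
  ],
)

```text
time: 21.88
tool_pos: [0.5451, -0.1031, 0.009]
ee_rot: [3.142, 0.0, -3.141]
wrist_force: [-0.2, 0.6, -0.7]
width: 0.02
finger_force: 0.0
```

Emit:
drive_tool(
  commands=[
    [-0.35,0,0,0,0,0],
    [-0.35,0,0,0,0,0],
    [-0.35,0,0,0,0,0],
    [-0.35,0,0,0,0,0],
    [-0.35,0,0,0,0,0],
    [-0.35,0,0,0,0,0],
    [-0.35,0,0,0,0,0],
    [-0.2,0,0,0,0,0],
    [0,0,0,0,0,0],
    [0,0,0,0,0,0],
    [0,0,-0.9,0,0,0],
    [0,0,-0.9,0,0,0],
    [0,0,-0.4,0,0,0],
    [0,0,0,0,0,0],
  ],
)

```text
time: 23.62
tool_pos: [0.6507, -0.1033, 0.0985]
ee_rot: [-3.141, 0.003, -3.142]
wrist_force: [-0.3, -0.3, -0.8]
width: 0.0197
finger_force: 0.0
```

Run:
```python
from h import *
w=snapshot("wrist"); s=snapshot("side")
cv2.imwrite("pics/m8.png",cv2.resize(np.hstack([w["image"],s["image"]]),(800,300),interpolation=cv2.INTER_AREA))
P=cloud(s); P[s["range_z"]<=0]=9
for a in((.54,.66,-.25,-.14),(.48,.66,-.14,-.04)):
    m=(P[...,2]>.008)&(P[...,2]<.035)&(P[...,0]>a[0])&(P[...,0]<a[1])&(P[...,1]<a[3])&(P[...,1]>a[2])
    Q=P[m]; print(len(Q),Q.min(0).round(3) if len(Q) else 0,Q.max(0).round(3) if len(Q) else 0)
```

```text
182 [ 0.564 -0.188  0.008] [ 0.591 -0.166  0.03 ]
0 0 0
```

View pics/m8.png

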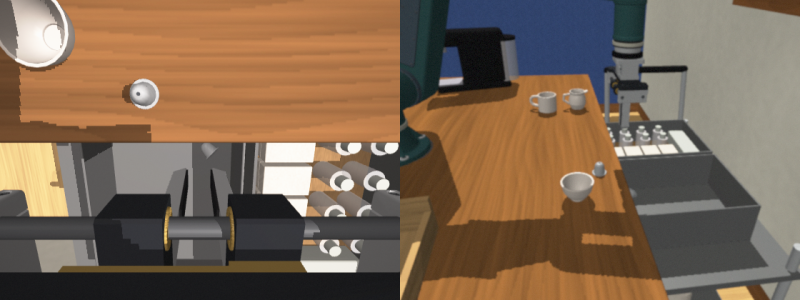

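c1 has left the table. In the wrist half, a capsule shows at (208,148) near the waste tub's right wall. c0 still stands at (145,93). Next I push c0.

Emit:
drive_tool(
  commands=[
    [0.8,-0.43,0,0,0,0],
    [0.8,-0.43,0,0,0,0],
    [0.8,-0.43,0,0,0,0],
    [0.85,-0.44,0,0,0,0],
    [0,0,0.9,0,0,0],
    [0,0,0.8,0,0,0],
    [0,0,0.4,0,0,0],
    [0,0,0.12,0,0,0],
    [-0.3,0,0,0,0,0],
    [-0.3,0,0,0,0,0],
    [0,0,0,0,0,0],
  ],
)

```text
time: 25.1
tool_pos: [0.5462, -0.1726, 0.0095]
ee_rot: [-3.141, 0.003, -3.141]
wrist_force: [-0.8, 0.3, 0.2]
width: 0.0197
finger_force: 0.0
```

Emit:
drive_tool(
  commands=[
    [-0.3,0,0,0,0,0],
    [-0.35,0,0,0,0,0],
    [-0.35,0,0,0,0,0],
    [-0.35,0,0,0,0,0],
    [-0.35,0,0,0,0,0],
    [-0.35,0,0,0,0,0],
    [-0.35,0,0,0,0,0],
    [-0.2,0,0,0,0,0],
    [0,0,0,0,0,0],
    [0,0,0,0,0,0],
    [0,0,-0.9,0,0,0],
    [0,0,-0.9,0,0,0],
    [-0.9,0,-0.4,0,0,0],
    [-0.9,0,0,0,0,0],
    [-0.6,0,0,0,0,0],
    [0,0,0,0,0,0],
  ],
)

```text
time: 27.1
tool_pos: [0.7444, -0.1721, 0.0952]
ee_rot: [3.141, -0.001, -3.141]
wrist_force: [-0.2, 0.3, -0.0]
width: 0.0201
finger_force: 0.0
```

Run:
```python
from h import *
w=snapshot("wrist"); s=snapshot("side")
cv2.imwrite("pics/m9.png",np.vstack([cv2.resize(w["image"],(800,600))[:420],cv2.resize(s["image"],(240,180)) .repeat(1,0) if 0 else np.zeros((0,800,3),np.uint8)]))
P=cloud(w); Z=w["range_z"]; P[Z<=0]=9
m=(P[...,2]<-.1)&(P[...,2]>-.165)&(P[...,0]>.62)&(P[...,1]<-.04)&(P[...,1]>-.285)&(P[...,0]<.95)
n,l,st,c=cv2.connectedComponentsWithStats(m.astype(np.uint8))
for i in range(1,n):
    if st[i,4]>40: Q=P[l==i]; print(c[i].round(),st[i,4],Q.min(0).round(3),Q.max(0).round(3))
Ps=cloud(s); Ps[s["range_z"]<=0]=9
for nm,a in dict(caps=(.45,.66,-.225,.2),bowl=(.4,.63,-.35,-.226),jug=(.5,.62,.22,.36),cup=(.36,.498,.22,.36)).items():
    q=(Ps[...,2]>.008)&(Ps[...,2]<.07)&(Ps[...,0]>a[0])&(Ps[...,0]<a[1])&(Ps[...,1]>a[2])&(Ps[...,1]<a[3]); Q=Ps[q]; print(nm,len(Q),*( (Q.min(0).round(3),Q.max(0).round(3)) if len(Q) else ()))
```

```text
[287. 179.] 19390 [ 0.624 -0.285 -0.165] [ 0.939 -0.04  -0.127]
caps 0
bowl 1414 [ 0.477 -0.31   0.008] [ 0.551 -0.234  0.046]
jug 653 [0.5   0.253 0.008] [0.594 0.32  0.068]
cup 742 [0.377 0.239 0.008] [0.476 0.313 0.061]
```

View pics/m9.png

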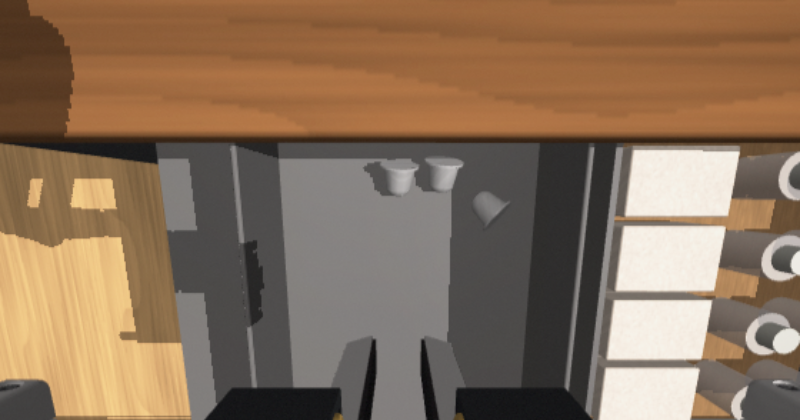

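All three capsules lie in the waste tub at (398,178), (442,172) and (490,208). The table is clear of them, and the bowl, jug and cup are unmoved.

```bash
python3 -c "
from bench import close_job; print(close_job())"
```

```text
the job is handed in; nothing more can be done
None
```

All three used capsules were swept over the far edge into the waste tub, the cup, jug and bowl were left where they stood, and the job was handed in at about 27 s of the 51 s allowed.

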